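Close the specimen cup and present the bead tray to the light

TASK

Put the lid on the white cup of the specimen tray while the tray stands on the bench. Then pick the tray up by its handle, keeping it level so that the loose bead stays in its shallow pocket, and carry it over the microscope's light base; finish while still holding it there, level and still, with the bead's pocket centred above the round disc and the tray's underside about 8 cm above the disc. Do not disturb the other things on the bench.

Things in the scene. Friction and masses are not known exactly. Their poses are not given: they have to be found in the camera images.
- tray: Aluminium tray, 220 (its x) x 90 (its y) x 12 mm, floor and walls 4 mm thick, about 0.3 kg, loose, flat on the bench. Origin: centre of its underside; z up. Along its x axis it carries: at -75 mm a white open cup; at 0 a black-topped bail handle; at +75 mm the bead's pocket. It balances within about 5 mm of the handle's middle.
- tray_grip (a point): Middle of the handle's grip bar, 70 mm above the tray's underside. The bar is 56 mm long (tray x), 14 mm thick (tray y), 24 mm high (58 to 82 mm above the underside), on two 8 mm posts; take it from above, closing along the tray's y. Axes as the tray's.
- cup_mouth (a point): Centre of the cup's mouth, at rim height, 36 mm above the tray's underside. White cup fixed to the tray, 52 mm across outside, 46 mm inside, 32 mm high, with a specimen on cork low inside. Axes as the tray's.
- pocket (a point): Where the bead's centre lies when it is in the middle of its pocket: 18 mm above the tray's underside. The pocket is a 38 mm round hole, 3.5 mm deep, in a grey pad of 56 x 56 mm on the tray's floor. Axes as the tray's.
- bead_center (a point): Centre of the loose amber-coloured resin bead, a 28 mm ball of 14 g; it may roll up to 10 mm from the pocket's middle and climbs out if tipped past about 40 degrees or jerked.
- lid: White lid of the cup, loose on the bench, about 30 g. Origin: centre of its underside; z up. From below: plug 40 mm across and 8 mm high, flange 56 mm across and 5 mm thick (8 to 13 mm), round knob 16 mm across and 32 mm high (13 to 45 mm). Seated, the flange rests on the cup's rim, so its origin is 8 mm below the mouth's centre.
- light_base: Fixed white light base of a microscope, without its column: foot 200 x 200 mm, 22 mm high, with a 170 x 170 mm top, 35 mm high. Origin: centre of its underside; z up.
- disc (a point): Centre of the base's round white disc (90 mm across, thin dark ring around it), on the top face, 35 mm above the bench.
- vial: Bystander: clear capped vial, 28 mm across, 65 mm high, loose. Origin: centre of its underside.
- pin_drum: Bystander: cork drum with insect pins, 90 mm across, 34 mm high (62 with pins), loose. Origin: centre of its underside.
- petri: Bystander: clear open dish, 84 mm across, 16 mm high, loose. Origin: centre of its underside.
- forceps: Bystander: steel forceps, about 130 mm long, 8 mm high, lying loose. Origin: below their middle.
Not all that is in view belongs to the job. Of the things that look like the tray, take the one that is farthest to the robot's right at the start. Several things look just like the lid: the one meant starts farthest to the robot's left.

How it is judged:
On the way, in this order (a step that is already met when the one before it is completed fails the run):
1. the lid sits on the cup, let go, with the tray still on the bench (horizontal distance between lid and cup_mouth below 0.008 m and z of lid in the frame of cup_mouth between -0.012 and -0.005 m and angle between the z axis of lid and the z axis of tray, either way round below 0.1 rad and contact force between lid and the fingers below 0.1 N and height (world z) of tray below 0.006 m), for 0.2 s.
2. the tray is lifted clear of the bench with the lid on and the bead in its pocket (horizontal distance between lid and cup_mouth below 0.008 m and z of lid in the frame of cup_mouth between -0.012 and -0.005 m and angle between the z axis of lid and the z axis of tray, either way round below 0.1 rad and height (world z) of tray above 0.03 m and distance between bead_center and pocket below 0.016 m), for 0.2 s.
At the end, for the whole second after the job is handed in: Fingers hold the tray still, level within 6 degrees, underside 50 to 110 mm above the disc, pocket within 25 mm of over its centre, not touching the base; bead within 16 mm of the pocket's middle; lid seated on the cup (within 8 mm, square, flange on rim) and not touched by the fingers (horizontal distance between lid and cup_mouth below 0.008 m and z of lid in the frame of cup_mouth between -0.012 and -0.005 m and angle between the z axis of lid and the z axis of tray, either way round below 0.1 rad and distance between bead_center and pocket below 0.016 m and angle between tray's own z axis and vertical below 0.1 rad and horizontal distance between pocket and disc below 0.025 m and z of tray in the frame of disc between 0.05 and 0.11 m and linear speed of tray below 0.02 m/s and angular speed of tray below 0.15 rad/s and contact force between tray and the fingers above 1 N and contact force between tray and light_base below 0.1 N and contact force between lid and the fingers below 0.1 N); the arm keeps its last pose, push and grip.
It fails at once if the bead leaves its pocket (distance between bead_center and pocket above 0.022 m).
It fails at once if the tray is tipped by more than about 30 degrees (angle between tray's own z axis and vertical above 0.52 rad).
It fails at once if the vial, pin drum, dish or forceps is moved by more than 20 mm (distance of any of vial, pin_drum, petri, forceps from where it was at the start of the episode above 0.02 m).
It also fails if it takes over 64 s, if anything falls off the work surface, if the arm or the gripper's body presses on something with over 40 N, if the wrist force passes 120 N, or if a joint passes its speed limit or range.

ROBOT

A 7-joint arm with a two-finger parallel gripper is mounted at the origin on the work surface. World frame = base frame: x ahead of the robot, y to its left, z up, the work surface at z = 0. Lengths are in m, angles in rad, forces in N, time in s.
With the tool pointing down it reaches from about 0.4 to 0.925 m from the base axis. Payload 4.1 kg.
Tool frame: the origin (TCP) lies between the finger pads; the fingertips stand 14 mm ahead of it and the grasp point (between the pads) lies 5 mm behind it (arm.tip_extent is the distance from the TCP to the fingertips, in m); z points along the fingers, y is the line along which they close (so a half turn about z gives the same grasp; the last joint's range is limited). The gripper opens to 85 mm and grips with 20 to 120 N. Pads are 22 mm wide; open, the fingers measure 114 mm over their backs; the gripper's body (76 mm by 85 mm) begins 54 mm behind the grasp point. The pads swing forward as they close: fully open they stand 13 mm farther back than shut.
Start: joints at [1.246, 0.398, 0.045, 1.537, -0.019, 1.207, -0.051], TCP at [0.146, -0.634, 0.245] pointing down, gripper open.
Joint ranges: [-2.82, 2.82], [-0.49, 2.23], [-1.37, 1.46], [0, 2.46], [-1.36, 4.5], [0.23, 2], [-2.94, 2.94]. Speed limits (rad/s): [2.57, 2.57, 3.14, 3.14, 3.14, 3.14, 3.14].

INTERFACE

Orientations are given as a unit quaternion [x, y, z, w].
In Python, from plant import arm gives the robot as it stands.
- The arm moves only by the tool jog_arm, never from a script. Its argument "moves" is a list of rows, each a list of 4 numbers: the shift along the tool's x, y, z in m, then the turn about the tool's z in degrees. In form: [[x, y, z, twist], ...]. A call has 1 to 20 rows; each row is the pose to reach, as a shift and turn from the pose commanded when the call began, along the tool's axes at that moment; what a row does not reach only later rows make up. A row lasts 1/8 s, in which the tool goes at most 62.5 mm and 10.7 degrees, less where a joint would pass 70% of its speed; a pose out of reach is approached as far as the arm can. A call with a gripper value outside its range is refused whole. "hand" is the opening, from -1 (shut) to 1 (fully open), so that 0 is half open, set as the call begins (left out, the last holds). The fingers move at their own pace and stop on an object; the grip force is fixed at half the most. Time passes only in rows, so rows that repeat a pose let the fingers close. It gives the time, the measured TCP pose, the force, the opening and the grip force at its end, in the units of the state.
- arm.sense(): the state, without advancing time (a new reading comes with each control period).
- arm.snapshot(name): name is "scene" or "top" or "wrist"; returns a dict with "image" (400x640x3 uint8, blue, green, red), "fx", "fy", "cx", "cy" (pixels), "k1" (the pictures are not rectified: a ray, as slopes to the right and down, at radius r is drawn at 1 + k1 r^2 times it, then the intrinsics apply), "pose" (4x4, takes a point from camera to world coordinates); the wrist camera has in their place "hand_eye" (4x4, takes a point from camera to tool coordinates, whose origin is the TCP and whose axes are the flange's). Camera axes: x right, y down, z forward; pixel columns grow to the right and rows downward; lengths in m; the calibration is good to about 2 mm. A picture is of the moment at which its call begins: read the wrist's pose just before it. There is no depth.
- arm.job_done(): hands the job in; it is judged then, once.
The state is a dict: "clock": time; "qpos": joint angles; "qvel": joint speeds; "effort": joint torques, N m; "tool_pos": TCP position; "orientation": TCP orientation; "ft_force": force on the tool from outside, world axes, zero at the start; "ft_torque": the same for the moment, N m; "width": opening from 0.0 (shut) to 1.0 (fully open); "grasp_force": force on a finger pad.
Only numpy, scipy, OpenCV 4.12 (cv2) and the standard library are available. Lean on these libraries where they do the work, as an engineer would, in place of code of your own. Each camera call takes 0.05 s, during which the arm holds its last target. There are 200 camera calls.

## Working session

There is one attempt and no reset: what is moved stays moved. The work goes in short steps, Python scripts to look and compute and a tool call to move; the robot and the scene stay as the last step left them, time stands still between calls to the robot, and variables do not carry over. Pictures are saved under pics/ and viewed, at most 10 in all, crops included, and the job is handed in when it is done.

Besides the shell and the picture viewer there is one more tool, called after "Request:" in YAML: its name, and indented under it one key for each argument. jog_arm: Moves the arm, as the interface text tells. Its arguments: {"type":"object","properties":{"moves":{"type":"array","items":{"type":"array","items":{"type":"number"}}},"hand":{"type":"number"}},"required":["moves"]}

```bash
mkdir -p pics; ls; cat > h.py <<'E'
import numpy as np, cv2
from plant import arm
from scipy.spatial.transform import Rotation as R
def snap(n,f):
    s=arm.sense(); d=arm.snapshot(n); cv2.imwrite(f'pics/{f}.png',d['image'])
    if 'pose' in d: P=np.array(d['pose'])
    else:
        T=np.eye(4);T[:3,:3]=R.from_quat(s['orientation']).as_matrix();T[:3,3]=s['tool_pos'];P=T@np.array(d['hand_eye'])
    np.savez(f'pics/{f}.npz',P=P,K=[d['fx'],d['fy'],d['cx'],d['cy'],d['k1']]); return d
def ray(f,u,v):
    z=np.load(f'pics/{f}.npz');fx,fy,cx,cy,k=z['K'];P=z['P']
    x,y=(u-cx)/fx,(v-cy)/fy; a,b=x,y
    for _ in range(30):
        s=1+k*(a*a+b*b);a,b=x/s,y/s
    return P[:3,3],P[:3,:3]@np.array([a,b,1])
def at(f,u,v,h):
    o,d=ray(f,u,v); return o+d*(h-o[2])/d[2]
def proj(f,p):
    z=np.load(f'pics/{f}.npz');fx,fy,cx,cy,k=z['K'];P=z['P']
    c=P[:3,:3].T@(np.array(p)-P[:3,3]);a,b=c[:2]/c[2];s=1+k*(a*a+b*b)
    return np.array([fx*a*s+cx,fy*b*s+cy])
E
python3 - <<'E'
from h import *
for n in('scene','top'):
    snap(n,n); z=np.load(f'pics/{n}.npz'); print(z['P'].round(3),z['K'])
s=arm.sense();print(s['clock'],s['tool_pos'],s['orientation'],s['width'],R.from_quat(s['orientation']).as_matrix().round(3),s['ft_force'])
E
```

```text
pics
[[-0.23   0.581 -0.781  1.474]
 [ 0.973  0.153 -0.172  0.187]
 [ 0.02  -0.8   -0.6    0.807]
 [ 0.     0.     0.     1.   ]] [ 5.01283837e+02  5.01283837e+02  3.22385152e+02  1.99850715e+02
 -7.98945498e-02]
[[-0.168 -0.966  0.195  0.362]
 [-0.986  0.164 -0.038 -0.005]
 [ 0.005 -0.199 -0.98   1.019]
 [ 0.     0.     0.     1.   ]] [ 3.61586492e+02  3.61586492e+02  3.19601882e+02  2.02945224e+02
 -5.40495346e-02]
0.1 [ 0.14543254 -0.63298421  0.24436689] [ 9.93628803e-01  1.12699017e-01 -1.68097670e-04 -8.39623393e-04] 0.9974342734935341 [[ 0.975  0.224 -0.001]
 [ 0.224 -0.975  0.002]
 [-0.    -0.002 -1.   ]] [-0.14727018 -0.20217736  0.0744256 ]
```

View pics/top.png

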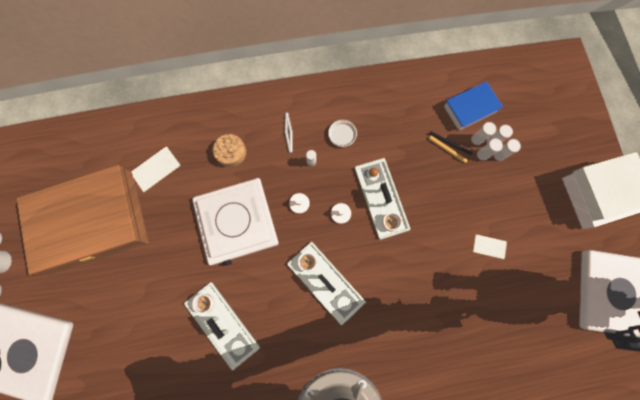

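View pics/scene.png

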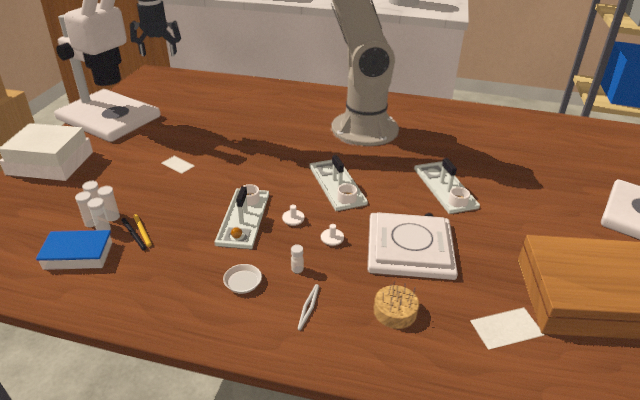

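Candidates in the top view (robot's left is image left). Trays are at (382,198), (326,283) and (221,326). The rightmost is (382,198), which holds the bead at (374,173). Lid look-alikes are at (299,203) and (341,213), and the leftmost is (299,203). In the scene view these are the tray at (243,217) and the lid at (332,236).

```bash
python3 - <<'E'
import cv2,numpy as np
a=cv2.imread('pics/top.png')[150:250,270:430]; b=cv2.imread('pics/scene.png')[175:275,210:370]
c=np.vstack([cv2.resize(a,None,fx=3,fy=3,interpolation=2),cv2.resize(b,None,fx=3,fy=3,interpolation=2)])
a=cv2.imread('pics/top.png')[170:270,185:285]
c=cv2.resize(np.vstack([c]),None,fx=1,fy=1)
d=np.zeros((600,300,3),np.uint8); d[:300]=cv2.resize(a,(300,300),interpolation=2)
cv2.imwrite('pics/c1.png',np.hstack([c,d]))
E
```

```text
(no output)
```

View pics/c1.png

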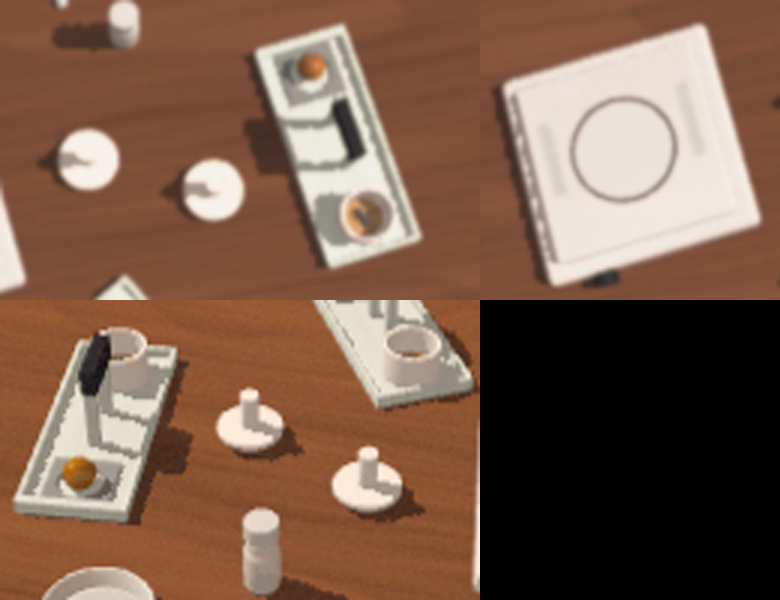

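The crop confirms the choice: the rightmost tray has the bead at crop (312,67) and an open cup at (368,216). The leftmost lid stands upright at (88,160), and the disc is at (624,149) in the right panel.

```bash
python3 - <<'E'
from h import *
t=lambda u,v:(270+u/3-.33,150+v/3-.33)
s=lambda u,v:(210+u/3-.33,175+(v-300)/3-.33)
d=lambda u,v:(185+(u-480)/3-.33,170+v/3-.33)
A=lambda n,p,h:print(n,at('top',*p,h).round(4))
A('lid',t(88,160),.0105)
print('lid scene',at('scene',*s(367,486),.0115).round(4),'knob top',at('scene',*s(368,453),.045).round(4))
C=[at('top',*t(*p),.012) for p in((256,50),(346,25),(420,238),(330,267))]
print('corners',np.round(C,4),'mean',np.mean(C,0),[np.linalg.norm(C[i]-C[i-1]).round(3) for i in range(4)])
v=(C[0]+C[1]-C[2]-C[3])[:2];print('yaw',np.degrees(np.arctan2(v[1],v[0])))
A('cup',t(368,215),.036);A('bead',t(312,67),.022);A('grip',t(347,129),.08)
print('scene cup',at('scene',*s(124,347),.036),'bead',at('scene',*s(80,473),.018))
A('disc',d(624,149),.035)
for n,p in(('vial',t(123,30)),('otherlid',t(212,190))):A(n,p,.01)
A('petri',(342,133),.01);A('drum',(229,149),.03);A('forceps',(289,131),.005)
A('tray2 handle',(326,283),.08)
E
```

```text
lid [0.5722 0.0134 0.0105]
lid scene [0.577  0.0148 0.0115] knob top [0.5759 0.0143 0.045 ]
corners [[ 0.6521 -0.164   0.012 ]
 [ 0.6626 -0.2555  0.012 ]
 [ 0.4462 -0.2816  0.012 ]
 [ 0.4339 -0.1927  0.012 ]] mean [ 0.54868974 -0.22345546  0.012     ] [np.float64(0.22), np.float64(0.092), np.float64(0.218), np.float64(0.09)]
yaw 7.184809323775295
cup [ 0.4731 -0.2322  0.036 ]
bead [ 0.6237 -0.2122  0.022 ]
grip [ 0.547  -0.2196  0.08  ]
scene cup [ 0.47825536 -0.22496239  0.036     ] bead [ 0.62712075 -0.21006789  0.018     ]
disc [0.5523 0.2005 0.035 ]
vial [ 0.6941 -0.0404  0.01  ]
otherlid [ 0.5242 -0.0975  0.01  ]
petri [ 0.7606 -0.1457  0.01  ]
drum [0.7591 0.1875 0.03  ]
forceps [0.7951 0.0086 0.005 ]
tray2 handle [ 0.3414 -0.0229  0.08  ]
```

```bash
cat >> h.py <<'E'
def go(x,y,z,yaw):
    s=arm.sense();M=R.from_quat(s['orientation']).as_matrix()
    d=M.T@(np.array([x,y,z])-s['tool_pos']);c=np.degrees(np.arctan2(M[1,0],M[0,0]))
    print('t',s['clock'],'shift',d.round(4),'twist',round(c-yaw,2),'pos',np.round(s['tool_pos'],4),'tilt',M[:,2].round(4),'w',s['width'],'g',s['grasp_force'],'ft',np.round(s['ft_force'],2))
E
python3 -c "
from h import *
go(.52,-.225,.28,7.2);print(np.round(arm.snapshot('wrist')['hand_eye'],3))"
```

```text
t 0.1 shift [ 0.4564 -0.3138 -0.0352] twist 5.74 pos [ 0.1454 -0.633   0.2444] tilt [-5.0e-04  1.6e-03 -1.0e+00] w 0.9974342734935341 g 0.0 ft [-0.15 -0.2   0.07]
[[ 0.    -0.948 -0.318  0.082]
 [ 1.     0.    -0.     0.   ]
 [ 0.    -0.318  0.948 -0.129]
 [ 0.     0.     0.     1.   ]]
```

Request:
jog_arm:
  moves:
    - [0.03,-0.02,-0.035,2]
    - [0.08,-0.055,-0.035,5.7]
    - [0.13,-0.089,-0.035,5.7]
    - [0.18,-0.124,-0.035,5.7]
    - [0.23,-0.158,-0.035,5.7]
    - [0.28,-0.193,-0.035,5.7]
    - [0.33,-0.227,-0.035,5.7]
    - [0.38,-0.261,-0.035,5.7]
    - [0.42,-0.289,-0.035,5.7]
    - [0.456,-0.314,-0.035,5.7]
    - [0.456,-0.314,-0.035,5.7]
    - [0.456,-0.314,-0.035,5.7]
    - [0.456,-0.314,-0.035,5.7]
  hand: 1

```text
clock: 1.78
tool_pos: [0.5186, -0.2269, 0.2801]
orientation: [0.998, 0.062, -0.0, 0.0]
ft_force: [-0.4, -1.1, -1.1]
width: 1.001
grasp_force: 0.0
```

```bash
python3 - <<'E'
from h import *
snap('wrist','w1');go(.575,.014,.2,7.2)
for p in ((.4745,-.2315,.036),(.549,-.222,.082),(.623,-.213,.018)):print(proj('w1',p).round(1))
E
```

```text
t 1.825 shift [ 0.0856 -0.2321  0.0801] twist -0.11 pos [ 0.5187 -0.2269  0.2802] tilt [-5.e-04 -6.e-04 -1.e+00] w 1.0000494250137613 g 0.0 ft [ 0.04 -0.37 -0.26]
[321.4 203.9]
[321.1 155.9]
[321.4  91.2]
```

View pics/w1.png

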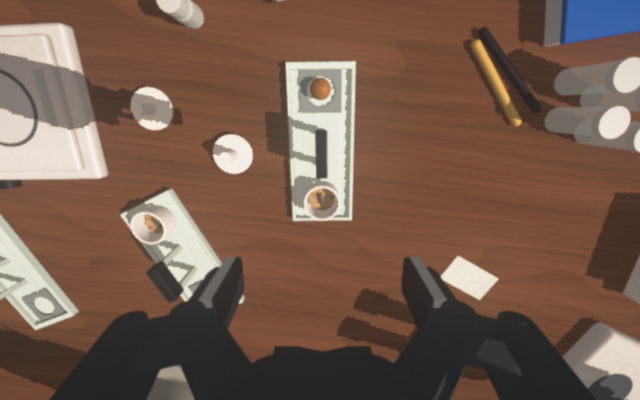

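The wrist view shows the tray square to the image: cup mouth near (322,201), handle (321,154), bead (320,89), and the target lid at (152,108). These are within 3 px of the predicted positions.

```bash
python3 - <<'E'
from h import *
a=cv2.imread('pics/w1.png');cv2.imwrite('pics/c2.png',np.hstack([cv2.resize(a[50:230,270:370],(333,600),interpolation=2),cv2.resize(a[70:150,110:190],(400,400),interpolation=2).repeat(1,0)[:400] if 0 else np.vstack([cv2.resize(a[70:150,110:190],(400,400),interpolation=2),np.zeros((200,400,3),np.uint8)])]))
E
```

```text
(no output)
```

View pics/c2.png

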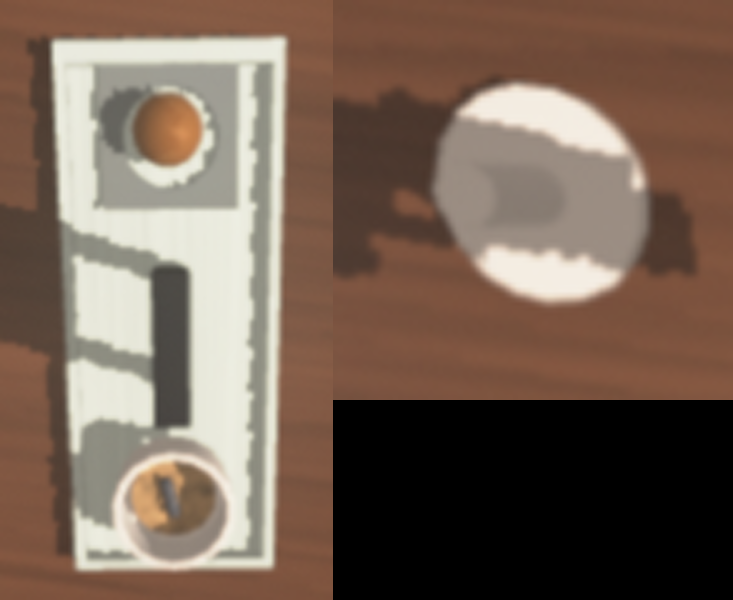

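The crop puts the cup mouth at (173,509), tray corners at (53,40), (286,38), (272,568) and (79,570), and the lid flange centre at (541,192).

```bash
python3 - <<'E'
from h import *
t=lambda u,v:(270+u*.3-.35,50+v*.3-.35)
C=[at('w1',*t(*p),.012) for p in((53,40),(286,38),(272,568),(79,570))]
v=(C[0]+C[1]-C[2]-C[3])[:2];print(np.mean(C,0),np.degrees(np.arctan2(v[1],v[0])),[np.linalg.norm(C[i]-C[i-1]).round(3) for i in range(4)])
print('cup',at('w1',*t(173,509),.036),'lid',at('w1',110+208/5-.4,70+192/5-.4,.012),'grip',at('w1',*t(171,347),.08),'bead',at('w1',*t(168,130),.018))
go(.575,.0145,.12,7.2)
E
```

```text
[ 0.54954751 -0.22220567  0.012     ] 7.711569621602223 [np.float64(0.221), np.float64(0.09), np.float64(0.221), np.float64(0.089)]
cup [ 0.47684089 -0.23138624  0.036     ] lid [0.57455298 0.01439443 0.012     ] grip [ 0.5511285  -0.22157619  0.08      ] bead [ 0.62584356 -0.21091335  0.018     ]
t 1.825 shift [ 0.0857 -0.2327  0.1601] twist -0.11 pos [ 0.5187 -0.2269  0.2802] tilt [-5.e-04 -6.e-04 -1.e+00] w 1.0000494250137613 g 0.0 ft [ 0.04 -0.37 -0.26]
```

Request:
jog_arm:
  moves:
    - [0.01,-0.03,0.02,0]
    - [0.03,-0.075,0.05,0]
    - [0.045,-0.12,0.09,0]
    - [0.06,-0.165,0.12,0]
    - [0.075,-0.205,0.15,0]
    - [0.0857,-0.2327,0.16,0]
    - [0.0857,-0.2327,0.16,0]
    - [0.0857,-0.2327,0.16,0]
    - [0.0857,-0.2327,0.16,0]
  hand: 1

```text
clock: 2.95
tool_pos: [0.5756, 0.014, 0.1209]
orientation: [0.998, 0.062, 0.0, 0.001]
ft_force: [-0.1, -0.4, -0.4]
width: 0.996
grasp_force: 0.0
```

```bash
python3 - <<'E'
from h import *
snap('wrist','w2');go(.575,.0143,.032,7.4)
print(proj('w2',(.575,.0143,.012)),proj('w2',(.575,.0143,.045)))
E
```

```text
t 3.0 shift [-0.0006 -0.0002  0.0889] twist -0.33 pos [0.5756 0.0143 0.1209] tilt [ 0.001 -0.001 -1.   ] w 0.996418622109091 g 0.0 ft [-0.21  0.62  0.48]
[321.44685573 206.31895991] [321.36718871 220.00743433]
```

View pics/w2.png

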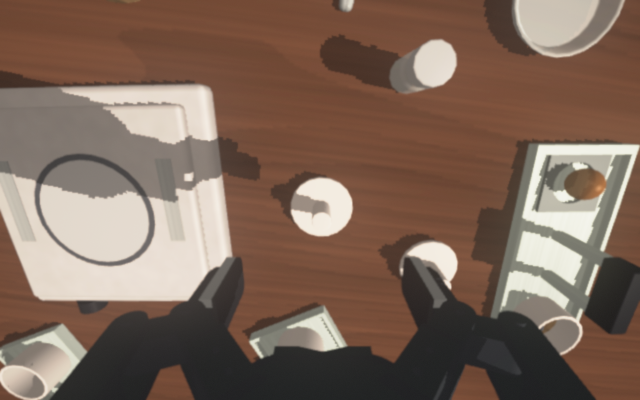

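The lid flange centre is at (321.5,206.5) and the knob top at (321,219), both matching the prediction. The disc is at (94,210).

Request:
jog_arm:
  moves:
    - [-0.0006,0,0.02,0]
    - [-0.0006,0,0.045,0]
    - [-0.0006,0,0.07,0]
    - [-0.0006,0,0.083,0]
    - [-0.0006,0,0.0885,0]
    - [-0.0006,0,0.0885,0]
    - [-0.0006,0,0.0885,0]
  hand: 1

```text
clock: 3.88
tool_pos: [0.5755, 0.0162, 0.0327]
orientation: [0.998, 0.063, 0.001, 0.0]
ft_force: [-0.5, 0.3, 0.7]
width: 0.999
grasp_force: 0.0
```

Request:
jog_arm:
  moves:
    - [0,0,0,0]
    - [0,0,0,0]
    - [0,0,0,0]
    - [0,0,0,0]
    - [0,0,0,0]
    - [0,0,0,0]
    - [0,0,0,0]
    - [0,0,0,0]
  hand: -1

```text
clock: 4.88
tool_pos: [0.575, 0.0162, 0.032]
orientation: [0.998, 0.063, 0.0, 0.0]
ft_force: [0.1, -0.1, 3.1]
width: 0.165
grasp_force: 58.5
```

```bash
python3 - <<'E'
from h import *
go(.476,-.2315,.14,7.4)
print('disc from w2',at('w2',94.5,210,.035))
E
```

```text
t 4.875 shift [-0.1294  0.2333 -0.108 ] twist -0.16 pos [0.575  0.0162 0.032 ] tilt [ 6.e-04 -0.e+00 -1.e+00] w 0.16516406899110034 g 58.53137969970703 ft [ 0.14 -0.15  3.06]
disc from w2 [0.55651516 0.20191643 0.035     ]
```

Request:
jog_arm:
  moves:
    - [0,0,-0.02,0]
    - [0,0,-0.05,0]
    - [0,0,-0.08,0]
    - [-0.02,0.035,-0.1,0]
    - [-0.04,0.075,-0.108,0]
    - [-0.065,0.12,-0.108,0]
    - [-0.09,0.16,-0.108,0]
    - [-0.11,0.2,-0.108,0]
    - [-0.123,0.222,-0.108,0]
    - [-0.1294,0.2333,-0.108,0]
    - [-0.1294,0.2333,-0.108,0]
    - [-0.1294,0.2333,-0.108,0]
    - [-0.1294,0.2333,-0.108,0]

```text
clock: 6.5
tool_pos: [0.4764, -0.2301, 0.1399]
orientation: [0.998, 0.064, 0.0, -0.0]
ft_force: [1.3, -0.0, -0.0]
width: 0.166
grasp_force: 58.5
```

```bash
python3 - <<'E'
from h import *
snap('wrist','w3');go(.476,-.2315,.0605,7.4)
p=arm.sense()['tool_pos']
print('lid',proj('w3',p-[0,0,.02]),'cup',proj('w3',(.476,-.2315,.036)))
for q in((.476+.026,-.2315,.036),(.550,-.222,.082)):print(proj('w3',q))
E
```

```text
t 6.55 shift [-0.0005  0.0011  0.0793] twist -0.04 pos [ 0.4763 -0.2303  0.1398] tilt [ 1.e-04  4.e-04 -1.e+00] w 0.16796409842802384 g 58.507347106933594 ft [0.22 0.13 0.67]
lid [322.16780265 254.19570325] cup [323.53249474 208.19556101]
[327.48491979 179.84931083]
[324.13001422 123.14748155]
```

View pics/w3.png

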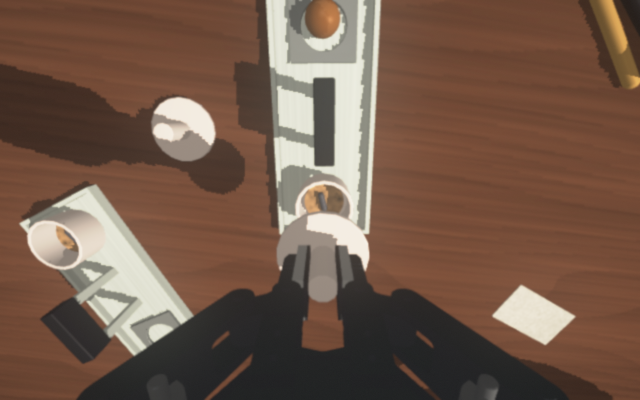

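The held lid's flange spans columns 277–369 (centre 323) with its front edge near row 212. The cup is centred at column 323 with its far rim at row 179, and the handle is at (324,122). Lid and cup are aligned sideways.

```bash
python3 - <<'E'
from h import *
p=np.array([.4763,-.2303,.1078]);x=np.array([.9918,.128,0]);y=np.array([.128,-.9918,0])
for z in(.008,.013):
  print(z,proj('w3',p+x*.028+[0,0,z]),proj('w3',p-y*.028+[0,0,z]),proj('w3',p+y*.028+[0,0,z]))
print('knob',proj('w3',p+[0,0,.045]))
a=cv2.imread('pics/w3.png');print(a[200:225,322].mean(1).round(),a[172:186,322].mean(1).round())
print(a[238,270:284].mean(1).round(),a[238,362:376].mean(1).round())
E
```

```text
0.008 [322.15388497 208.04751876] [276.57809342 250.91857767] [367.66587078 251.02281018]
0.013 [322.1436787 211.006697 ] [275.27446536 254.93219792] [368.94858162 255.03985959]
knob [322.02338293 287.32666587]
[114. 112. 108. 105. 103.  99.  97.  94.  92.  95. 108. 125. 146. 191.
 228. 235. 236. 236. 236. 236. 236. 236. 236. 236. 236.] [194. 154. 137. 135. 135. 135. 135. 140. 167. 211. 231. 229. 207. 178.]
[ 84.  83.  82.  83.  83.  83.  82.  83.  85. 100. 125. 138. 142. 142.] [236. 237. 233. 198. 135. 100.  94.  94.  94.  94.  94.  94.  94.  93.]
```

Request:
jog_arm:
  moves:
    - [0.0002,0.001,0.015,0]
    - [0.0002,0.001,0.03,0]
    - [0.0002,0.001,0.045,0]
    - [0.0002,0.001,0.055,0]
    - [0.0002,0.001,0.062,0]
    - [0.0002,0.001,0.068,0]
    - [0.0002,0.001,0.073,0]
    - [0.0002,0.001,0.077,0]
    - [0.0002,0.001,0.079,0]
    - [0.0002,0.001,0.079,0]
    - [0.0002,0.001,0.079,0]

```text
clock: 7.92
tool_pos: [0.4763, -0.2326, 0.061]
orientation: [0.998, 0.063, 0.0, 0.0]
ft_force: [0.3, 1.6, -0.5]
width: 0.166
grasp_force: 58.5
```

```bash
python3 - <<'E'
from h import *
go(.476,-.2315,.0605,7.4)
snap('top','t2'); snap('scene','s2')
a=cv2.imread('pics/s2.png')[165:275,200:310]; b=cv2.imread('pics/t2.png')[140:250,340:450]
cv2.imwrite('pics/c3.png',np.hstack([cv2.resize(i,(400,400),interpolation=2) for i in(a,b)]))
E
```

```text
t 7.925 shift [-0.0001 -0.0011  0.0005] twist -0.16 pos [ 0.4763 -0.2326  0.061 ] tilt [ 4.e-04 -3.e-04 -1.e+00] w 0.16616526066909698 g 58.50753128528595 ft [ 0.29  1.56 -0.45]
```

View pics/c3.png

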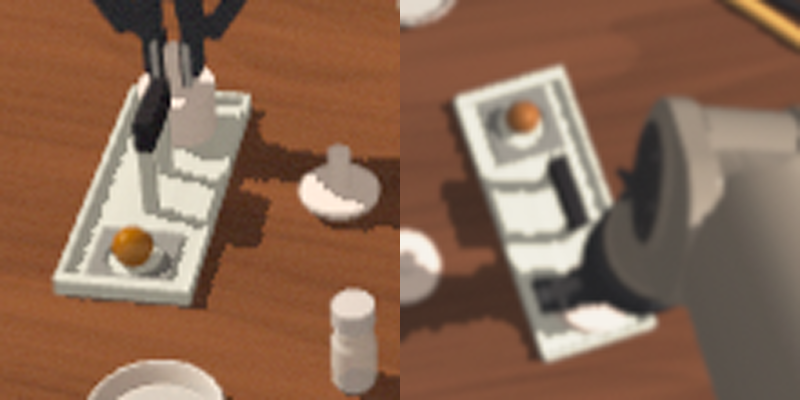

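The lid sits over the cup in the left panel at crop (178,85). The tray is still flat with the bead in place at (132,246). I'll press down slightly and release.

Request:
jog_arm:
  moves:
    - [0,-0.0007,0.0006,0]
    - [0,-0.0007,0.0012,0]
    - [0,-0.0007,0.0012,0]

```text
clock: 8.4
tool_pos: [0.4761, -0.2317, 0.06]
orientation: [0.998, 0.063, 0.0, 0.0]
ft_force: [-1.2, 0.7, 4.4]
width: 0.165
grasp_force: 58.7
```

Request:
jog_arm:
  moves:
    - [0,0,0,0]
    - [0,0,0,0]
    - [0,0,0,0]
    - [0,0,0,0]
    - [0,0,0,0]
  hand: 0.3

```text
clock: 9.02
tool_pos: [0.476, -0.2318, 0.0595]
orientation: [0.998, 0.063, -0.0, 0.0]
ft_force: [0.1, 0.1, 0.2]
width: 0.649
grasp_force: 0.0
```

Request:
jog_arm:
  moves:
    - [0,0,-0.015,0]
    - [0,0,-0.04,0]
    - [0,0,-0.07,0]
    - [0,0,-0.1,0]
    - [0,0,-0.1,0]
    - [0,0,-0.1,0]

```text
clock: 9.78
tool_pos: [0.4757, -0.2317, 0.1596]
orientation: [0.998, 0.063, -0.0, 0.0]
ft_force: [0.3, -0.1, -0.5]
width: 0.649
grasp_force: 0.0
```

```bash
python3 - <<'E'
from h import *
go(.55,-.222,.16,7.4)
snap('wrist','w4')
for q in((.476,-.2315,.041),(.550,-.222,.082),(.6245,-.2125,.018)):print(proj('w4',q))
E
```

```text
t 9.775 shift [ 0.075  -0.0003 -0.0004] twist -0.16 pos [ 0.4757 -0.2317  0.1596] tilt [-3.e-04 -1.e-04 -1.e+00] w 0.6485100560944342 g 0.0 ft [ 0.32 -0.06 -0.54]
[321.84407842 201.86783683]
[321.60335155 120.43293639]
[321.73219744  26.08612943]
```

View pics/w4.png

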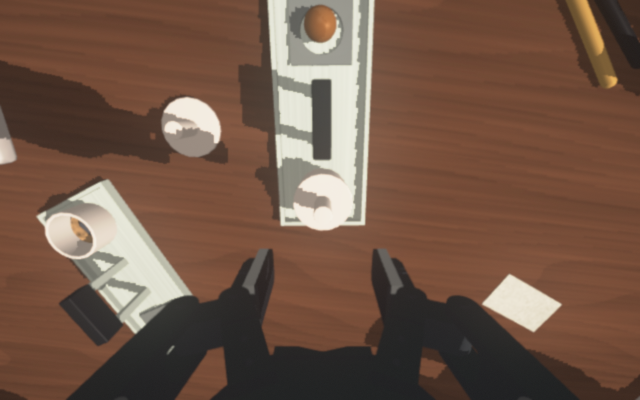

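The lid is seated: centre (323,201) against a predicted (322,202). The handle is at (322,119) and the bead is in its pocket at (321,24).

Request:
jog_arm:
  moves:
    - [0.025,0,0,0]
    - [0.055,0,0,0]
    - [0.0755,0,0.005,0]
    - [0.0755,0,0.03,0]
    - [0.0755,0,0.06,0]
    - [0.0755,0,0.082,0]
    - [0.0755,0,0.092,0]
    - [0.0755,0,0.0945,0]
    - [0.0755,0,0.0945,0]
    - [0.0755,0,0.0945,0]

```text
clock: 11.08
tool_pos: [0.5516, -0.2226, 0.066]
orientation: [0.998, 0.063, 0.001, 0.0]
ft_force: [0.0, -0.5, 1.3]
width: 0.651
grasp_force: 0.0
```

Request:
jog_arm:
  moves:
    - [0,0,0,0]
    - [0,0,0,0]
    - [0,0,0,0]
    - [0,0,0,0]
    - [0,0,0,0]
    - [0,0,0,0]
  hand: -1

```text
clock: 11.82
tool_pos: [0.551, -0.222, 0.0653]
orientation: [0.998, 0.063, 0.0, -0.0]
ft_force: [-0.9, 1.3, 3.1]
width: 0.148
grasp_force: 61.3
```

```bash
python3 - <<'E'
from h import *
go(.55,-.222,.2,7.4)
for n,z in(('wrist','w5'),('top','t5')): snap(n,z)
a=cv2.imread('pics/w5.png'); b=cv2.imread('pics/t5.png')[140:250,340:450]
cv2.imwrite('pics/c4.png',np.hstack([cv2.resize(a,(480,300)),cv2.resize(b,(300,300),interpolation=2)]))
E
```

```text
t 11.825 shift [-0.001  -0.0002 -0.1347] twist -0.15 pos [ 0.551  -0.222   0.0653] tilt [ 1.e-04  2.e-04 -1.e+00] w 0.14843339095573446 g 61.28972768783569 ft [-0.85  1.34  3.14]
```

View pics/c4.png

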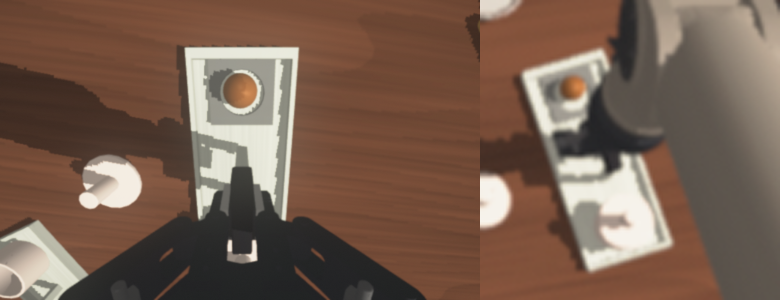

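The bar is gripped at 61 N with the bead centred in its pocket at (240,90). Now a gentle lift.

Request:
jog_arm:
  moves:
    - [0,0,-0.001,0]
    - [0,0,-0.003,0]
    - [0,0,-0.006,0]
    - [0,0,-0.01,0]
    - [0,0,-0.015,0]
    - [0,0,-0.022,0]
    - [0,0,-0.03,0]
    - [0,0,-0.039,0]
    - [0,0,-0.048,0]
    - [0,0,-0.057,0]
    - [0,0,-0.066,0]
    - [0,0,-0.075,0]
    - [0,0,-0.084,0]
    - [0,0,-0.092,0]
    - [0,0,-0.1,0]
    - [0,0,-0.107,0]
    - [0,0,-0.112,0]
    - [0,0,-0.116,0]
    - [0,0,-0.119,0]
    - [0,0,-0.12,0]

```text
clock: 14.42
tool_pos: [0.5509, -0.2223, 0.1852]
orientation: [0.998, 0.063, 0.0, 0.0]
ft_force: [-0.9, -0.5, -4.3]
width: 0.15
grasp_force: 60.3
```

```bash
python3 - <<'E'
from h import *
s=snap('wrist','w6'); go(.4785,.192,.180,7.4)
a=cv2.cvtColor(cv2.imread('pics/w6.png'),cv2.COLOR_BGR2HSV)
b=cv2.cvtColor(cv2.imread('pics/w5.png'),cv2.COLOR_BGR2HSV)
for n,i in(('w5',b),('w6',a)):
    m=cv2.inRange(i,(5,130,120),(20,255,255))[90:170,280:360]; y,x=np.nonzero(m);print(n,x.mean()+280,y.mean()+90,m.sum()//255)
d1=cv2.imread('pics/w5.png');d2=cv2.imread('pics/w6.png');print(cv2.phaseCorrelate(d1[60:200,240:400].mean(2),d2[60:200,240:400].mean(2)))
E
```

```text
t 14.475 shift [-0.0196 -0.4202  0.0052] twist -0.16 pos [ 0.5509 -0.2223  0.1852] tilt [ 1.e-04 -2.e-04 -1.e+00] w 0.1531778841873242 g 60.333741903305054 ft [ 0.55 -0.52 -3.86]
w5 324.2969034608379 121.71311475409836 1098
w6 324.4967860422406 121.60697887970615 1089
((0.1499973644681205, -0.02215438543764492), 0.7479496253817206)
```

The tray is level and the bead has not moved relative to the hand. Next is a smooth carry in two halves.

Request:
jog_arm:
  moves:
    - [0,-0.0008,0,0]
    - [0,-0.003,0,0]
    - [0,-0.0067,0,0]
    - [-0.0005,-0.0117,0,0]
    - [-0.0007,-0.018,0,0]
    - [-0.001,-0.0255,0,0]
    - [-0.0013,-0.034,0,0]
    - [-0.0017,-0.0436,0,0]
    - [-0.0021,-0.0541,0,0]
    - [-0.0026,-0.0655,0,0]
    - [-0.003,-0.0777,0,0]
    - [-0.0035,-0.0906,0,0]
    - [-0.0041,-0.104,0,0]
    - [-0.0046,-0.1182,0,0]
    - [-0.0052,-0.1326,0,0]
    - [-0.0058,-0.1476,0,0]
    - [-0.0064,-0.1627,0,0]
    - [-0.007,-0.1783,0,0]
    - [-0.0076,-0.194,0,0]
    - [-0.0082,-0.2097,0,0]

```text
clock: 16.98
tool_pos: [0.5162, -0.0142, 0.1851]
orientation: [0.998, 0.063, 0.0, 0.0]
ft_force: [-0.7, 0.1, -4.1]
width: 0.156
grasp_force: 60.3
```

Request:
jog_arm:
  moves:
    - [-0.0006,-0.0157,0,0]
    - [-0.0012,-0.0314,0,0]
    - [-0.0018,-0.047,0,0]
    - [-0.0024,-0.0621,0,0]
    - [-0.003,-0.0771,0,0]
    - [-0.0036,-0.0915,0,0]
    - [-0.0041,-0.1057,0,0]
    - [-0.0047,-0.1191,0.001,0]
    - [-0.0052,-0.132,0.001,0]
    - [-0.0056,-0.1442,0.002,0]
    - [-0.0061,-0.1556,0.002,0]
    - [-0.0065,-0.1661,0.003,0]
    - [-0.0069,-0.1757,0.003,0]
    - [-0.0072,-0.1842,0.004,0]
    - [-0.0075,-0.1917,0.004,0]
    - [-0.0078,-0.198,0.005,0]
    - [-0.008,-0.203,0.005,0]
    - [-0.0081,-0.2067,0.005,0]
    - [-0.0082,-0.2089,0.005,0]
    - [-0.0082,-0.2097,0.005,0]

```text
clock: 19.48
tool_pos: [0.4818, 0.1916, 0.18]
orientation: [0.998, 0.063, 0.0, 0.0]
ft_force: [0.1, -0.7, -4.4]
width: 0.154
grasp_force: 60.3
```

Request:
jog_arm:
  moves:
    - [0,0,0,0]
    - [0,0,0,0]
    - [0,0,0,0]
    - [0,0,0,0]

```text
clock: 19.98
tool_pos: [0.4818, 0.1916, 0.1801]
orientation: [0.998, 0.063, -0.0, 0.0]
ft_force: [-0.1, -0.3, -4.0]
width: 0.155
grasp_force: 60.3
```

```bash
python3 - <<'E'
from h import *
snap('wrist','w7'); snap('top','t7');snap('scene','s7'); go(.4805,.1915,.180,7.4)
a=cv2.cvtColor(cv2.imread('pics/w7.png'),cv2.COLOR_BGR2HSV)
m=cv2.inRange(a,(5,130,120),(20,255,255))[90:170,280:360]; y,x=np.nonzero(m);print('bead w7',x.mean()+280,y.mean()+90,m.sum()//255)
p=np.array(arm.sense()['tool_pos']);tr=p-[0,0,.065];pk=tr+.0742*np.array([.992,.128,0]);print('pocket',pk)
a=cv2.cvtColor(cv2.imread('pics/t7.png'),cv2.COLOR_BGR2HSV)
e=proj('t7',pk+[0,0,.018]).astype(int);w=a[e[1]-15:e[1]+15,e[0]-15:e[0]+15]
y,x=np.nonzero(cv2.inRange(w,(5,130,80),(20,255,255)));b=(x.mean()+e[0]-15,y.mean()+e[1]-15);print(e,b,len(x),'bead top->',at('t7',*b,pk[2]+.02))
# disc by ring ellipse in first top image
g=cv2.imread('pics/top.png',0)[195:245,208:258];g=cv2.resize(g,None,fx=4,fy=4,interpolation=2)
c=[q for q in cv2.findContours(cv2.adaptiveThreshold(g,255,1,1,31,8),1,1)[0] if len(q)>60]
for q in c:
    E=cv2.fitEllipse(q);print(np.round(E[1],0),at('top',208+E[0][0]/4-.4,195+E[0][1]/4-.4,.035))
E
```

```text
t 20.125 shift [-0.0013 -0.      0.0001] twist -0.16 pos [0.4818 0.1917 0.1801] tilt [ 1.e-04 -1.e-04 -1.e+00] w 0.15400753251816418 g 60.339932441711426 ft [-0.46 -0.96 -4.48]
bead w7 325.80961923847696 122.33567134268537 998
pocket [0.5554275  0.20116189 0.11508959]
[223 212] (np.float64(222.97058823529412), np.float64(211.94117647058823)) 68 bead top-> [0.55540423 0.20121769 0.13508959]
[126. 133.] [0.55232897 0.20127579 0.035     ]
[139. 146.] [0.55234676 0.2012146  0.035     ]
```

```bash
python3 -c "
from plant import arm
print(arm.job_done())"
```

```text
the job is handed in; nothing more can be done
None
```

I put the lid on the cup, carried the tray over, and handed the job in at about 20 s of the 64 s allowed. The arm is holding the tray level, its underside about 8 cm above the disc and the pocket within about 4 mm of the disc's centre. The bead is still in its pocket. I saw the lid seated before the lift but did not check it again after the carry. No verdict came back.

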